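Load the two plain rollers into the pop-out tray of a bench sanitiser

TASK

Press the release key on top of the small white sanitiser so that its tray springs out, take the long and the short plain steel roller from the rack and lay each gently in its own cradle in the tray (the long one in the long cradle, the short one in the short cradle), then push the tray home until it clicks and stays shut. Leave the waisted roller on the rack and disturb nothing else on the bench.

Things in the scene. Friction and masses are not known exactly. Their poses are not given: they have to be found in the camera images.
- long_roller_center (a point): Centre of the long plain steel roller: a bare cylinder 140 mm long, 32 mm in diameter, about 0.36 kg (may differ by a third), lying along this point's y axis, level, loose in one of the rack's stations. Its middle 50 mm is free underneath, between the saddles.
- short_roller_center (a point): Centre of the short plain steel roller: a bare cylinder 100 mm long, 32 mm in diameter, about 0.26 kg (may differ by a third), lying along this point's y axis, level, loose in another station of the rack. Its middle 50 mm is free underneath.
- waisted_center (a point): Centre of the waisted steel roller, to be left alone: 116 mm long along this point's y axis, 32 mm in diameter at both ends, necked to 20 mm over the middle 44 mm. It lies in the remaining station of the rack.
- rack: Low grey roller rack, fixed: base plate 215 mm (its x) by 110 mm (y), 15 mm thick. Origin on the table, under its middle line; x points away from the robot, up to 0.35 rad askew. Stations at x = -165, -87 and -9 mm, each two shallow white V saddles (14 mm wide, at y = +-32 mm, 30 degree slopes) that hold a roller along rack y, centre 50 mm above the table. A sideways push rolls it out.
- sanitiser: White sanitiser housing, fixed, 222 mm deep (its x), 190 mm wide (y), 68 mm high. Origin: on the table under the middle of its front face; x points into the housing, away from the robot, up to 0.2 rad askew; the tray comes out along -x. Housing and rack stand on opposite sides of the robot's x axis, either way round.
- tray (a joint): Travel of the sprung tray in m: 0 latched shut, 0.185 fully out (along the sanitiser's -x). Released, a spring drives it fully out in 1 to 1.5 s (5 N near home, 2 N when out) and it stays out. Push it shut on its front panel, against 5 to 12 N: the catch clicks at 0 and the tray stops 3 mm beyond (-0.003). Not clicked, it springs out again.
- tray_front (a point): Middle of the outer face of the tray's front panel, 34 mm above the table, axes as the sanitiser's; it moves with the tray. The panel is 176 mm wide and 18 mm thick, from 8 to 59 mm above the table; when shut its outer face stands 22 mm in front of the housing's face.
- release (a joint): Travel of the release key in m: 0 up, 0.010 fully down; the catch lets go at about 0.006 to 0.008. Sprung: about 1.5 N to start, 4 N fully down, plus a little friction. It comes back up by itself.
- release_top (a point): Middle of the top of the release key, a flat grey key 40 mm (x) by 44 mm (y) on top of the housing, 31 mm behind its front face; its top is 82 mm above the table when up, 14 mm above the housing.
- seat_long (a point): Where the long roller's centre belongs: the long cradle of the tray, nearer the housing; two white V saddles (36 degree slopes, at y = +-32 mm) between end plates 152 mm apart, standing to 39 mm above the table. The roller lies along this point's y axis, centre 40 mm above the table. Moves with the tray; with the tray out it is 65 mm in front of the housing's face, open from above.
- seat_short (a point): Where the short roller's centre belongs: the short cradle of the tray, same make, end plates 112 mm apart, 78 mm nearer the robot than the long one and 46 mm behind the front panel's inner face. The roller lies along this point's y axis, centre 40 mm above the table. Moves with the tray, whose floor is 13 mm above the table.
- stand: Lab stand, fixed, an obstacle between rack and sanitiser: base plate 90 by 70 mm, upright pole 16 mm in diameter (a 26 mm collar at 360 to 390 mm) and 430 mm high. Origin: under the pole, on the table.
- bottle: Amber bottle standing between rack and sanitiser nearer the robot, 54 mm in diameter, 165 mm high. Origin: middle of its underside. Must stay where it is.
- jar: White jar standing on the bench, 80 mm in diameter, 100 mm high. Origin: middle of its underside. Must stay.
- peg_block: White block with studs on top, 70 by 90 by 46 mm. Origin: middle of its underside. Must stay.
- pot: Small white pot with black lid standing between bottle and lab stand, 40 mm in diameter, 45 mm high. Origin: middle of its underside. Must stay.
- spatula: Steel spatula, 200 mm long, lying flat on the bench off to one side. Must stay.
Things that resemble listed ones, but are neither listed nor needed, are in the scene too. Leave any purple look-alike of the part that bears long_roller_center alone. Leave any orange look-alike of the peg_block alone.

How it is judged:
On the way, in this order (a step that is already met when the one before it is completed fails the run):
1. the release is pressed and the tray springs out (value of joint tray above 0.17 m), for 0.1 s.
2. with the tray out, the long and the short roller lie let go in their own cradles (distance between long_roller_center and seat_long below 0.01 m and angle between the y axis of long_roller_center and the y axis of seat_long, either way round below 0.1 rad and distance between short_roller_center and seat_short below 0.01 m and angle between the y axis of short_roller_center and the y axis of seat_short, either way round below 0.1 rad and value of joint tray above 0.13 m and contact force between the fingers and long_roller below 0.05 N and contact force between the fingers and short_roller below 0.05 N), for 0.2 s.
3. the tray is pushed home (value of joint tray below 0.003 m), for 0.1 s.
At the end, for the whole second after the job is handed in: Tray latched shut (within 3 mm of home); long roller in the long cradle, short in the short (centres within 10 mm, axes within 0.1 rad, at rest); waisted roller within 12 mm of its start; bottle, jar, peg block, pot and spatula within 30 mm of theirs and upright (distance between long_roller_center and seat_long below 0.01 m and angle between the y axis of long_roller_center and the y axis of seat_long, either way round below 0.1 rad and distance between short_roller_center and seat_short below 0.01 m and angle between the y axis of short_roller_center and the y axis of seat_short, either way round below 0.1 rad and value of joint tray below 0.003 m and distance of waisted_center from where it was at the start of the episode below 0.012 m and distance of each of bottle, jar, peg_block, spatula, pot from where it was at the start of the episode below 0.03 m and angle between each of bottle, jar, peg_block, pot's own z axis and vertical below 0.2 rad and linear speed of each of long_roller, short_roller below 0.02 m/s); the robot touches nothing.
It fails at once if the waisted roller is rolled or lifted from its station (moved more than 20 mm) (distance of waisted_center from where it was at the start of the episode above 0.02 m).
It fails at once if a bystander is knocked over (tilted by more than 0.5 rad) (angle between any of bottle, jar, pot, peg_block's own z axis and vertical above 0.5 rad).
It fails at once if the pole stand is struck or leant on (over 15 N) (contact force between stand and anything else above 15 N).
It fails at once if a roller is dropped or slung into its cradle (faster than 0.4 m/s within 15 mm of its place) ((distance between long_roller_center and seat_long below 0.015 m and linear speed of long_roller above 0.4 m/s) or (distance between short_roller_center and seat_short below 0.015 m and linear speed of short_roller above 0.4 m/s)).
It also fails if it takes over 72 s, if anything falls off the work surface, if the arm or the gripper's body presses on something with over 40 N, if the wrist force passes 120 N, or if a joint passes its speed limit or range.

ROBOT

A 6-joint arm with a two-finger parallel gripper is mounted at the origin on the work surface. World frame = base frame: x ahead of the robot, y to its left, z up, the work surface at z = 0. Lengths are in m, angles in rad, forces in N, time in s.
With the tool pointing down it reaches from about 0.35 to 0.975 m from the base axis. Payload 4.9 kg.
Tool frame: the origin (TCP) lies at the very end of the fingers, on their centre line; the grasp point (between the pads) lies manip.grip_point_offset behind it (manip.grip_point_offset is the distance from the TCP to the grasp point, in m); z points along the fingers, y is the line along which they close (so a half turn about z gives the same grasp; the last joint's range is limited). The gripper opens to 85 mm and grips with 20 to 120 N. Pads are 22 mm wide; open, the fingers measure 114 mm over their backs; the gripper's body (76 mm by 85 mm) begins 54 mm behind the grasp point. The pads swing forward as they close: fully open they stand 13 mm farther back than shut.
Start: joints at [-1.429, 0.053, 1.613, -0, 1.476, -0.119], TCP at [0.161, -0.604, 0.231] pointing down, gripper open.
Joint ranges: [-3.01, 3.01], [-1.01, 2.22], [0.06, 2.58], [-1.02, 4.17], [0.09, 2.62], [-3.14, 3.14]. Speed limits (rad/s): [2.57, 2.57, 3.14, 3.14, 3.14, 3.14].

INTERFACE

Orientations are given as a unit quaternion [w, x, y, z].
In Python, from plant import manip gives the robot as it stands.
- The arm moves only by the shell command python3 -m crank 'ROWS' [OPENING]. ROWS is JSON, a list of rows, each an object of numbers: "x", "y", "z": the shift along the tool's x, y, z in cm; "turn": the turn about the tool's z in rad. In form: [{"x": .., "y": .., "z": .., "turn": ..}, ...]. A call has 1 to 5 rows; each row shifts and turns the commanded pose from where the row before left it, along the tool's axes as they then stand; what a row does not reach is not made up. A row lasts 1/10 s, in which the tool goes at most 50 mm and 8.59 degrees, less where a joint would pass 70% of its speed; a pose out of reach is approached as far as the arm can. A call with a gripper value outside its range is refused whole. OPENING is the opening in per cent of the stroke, from 0 (shut) to 100 (fully open), set as the call begins (- or left out, the last holds). The fingers move at their own pace and stop on an object; the grip force is fixed at half the most. Time passes only in rows, so rows that do not move let the fingers close. It gives the time, the measured TCP pose, the force, the opening and the grip force at its end, in the units of the state.
- manip.state(): the state, without advancing time (a new reading comes with each control period).
- manip.grab_frame(name): name is "scene" or "top" or "wrist"; returns (picture, depth): 400x640x3 uint8, red, green, blue; 400x640 float32, m along the optical axis (not along the pixel's ray), 0 where there is no reading.
- manip.camera_model(name): a dict with "mtx" (3x3 intrinsics, pixels), "k1" (the pictures are not rectified: a ray, as slopes to the right and down, at radius r is drawn at 1 + k1 r^2 times it, then the intrinsics apply), "world_to_cam" (4x4, takes a point from world to camera coordinates). Camera axes: x right, y down, z forward; pixel columns grow to the right and rows downward; lengths in m; the calibration is good to about 2 mm. A picture is of the moment at which its call begins: read the wrist's pose just before it. camera_model takes no time and is no camera call; for the wrist camera it gives the pose at the moment of the call.
- manip.job_done(): hands the job in; it is judged then, once.
The state is a dict: "time": time; "joint_pos": joint angles; "joint_vel": joint speeds; "joint_efforts": joint torques, N m; "tool_pos": TCP position; "tool_rot": TCP orientation; "contact_force": force on the tool from outside, world axes, zero at the start; "ft_torque": the same for the moment, N m; "gripper_width": opening from 0.0 (shut) to 1.0 (fully open); "grasp_force": force on a finger pad.
Only numpy, scipy, OpenCV 4.12 (cv2) and the standard library are available. Lean on these libraries where they do the work, as an engineer would, in place of code of your own. Each camera call takes 0.05 s, during which the arm holds its last target. There are 200 camera calls.

## Working session

There is one attempt and no reset: what is moved stays moved. The work goes in short steps, Python scripts to look and compute and a shell command to move; the robot and the scene stay as the last step left them, time stands still between calls to the robot, and variables do not carry over. Pictures are saved under pics/ and viewed, at most 10 in all, crops included, and the job is handed in when it is done.

```bash
mkdir -p pics; ls
python3 - <<'E'
from plant import manip
import cv2,numpy as np
print(manip.grip_point_offset, manip.state())
for n in ("scene","top"):
    p,d=manip.grab_frame(n); m=manip.camera_model(n); print(n,m)
    cv2.imwrite(f"pics/{n}0.png",p[:,:,::-1]); np.save(f"pics/{n}0.npy",d)
E
```

```text
pics
0.0187 {'time': 0.0, 'joint_pos': array([-1.42900221e+00,  5.33520431e-02,  1.61428445e+00,  1.55437759e-05,
        1.47597843e+00, -1.18992693e-01]), 'joint_vel': array([-0.00039489,  0.00049258,  0.00113974, -0.00124632, -0.00029083,
        0.00046345]), 'joint_efforts': array([-1.56452861e-03, -3.93686736e+01, -3.70175028e+01, -2.31378044e-04,
        6.97138516e-03,  3.71541038e-07]), 'tool_pos': array([ 0.16107239, -0.60325415,  0.2300717 ]), 'tool_rot': array([-1.01115574e-03,  9.91510408e-01,  1.30023416e-01, -3.79166410e-06]), 'contact_force': array([-0.22264865,  0.10492853, -0.27065504]), 'ft_torque': array([ 0.00614358,  0.01636271, -0.01542897]), 'grasp_force': 0.0, 'gripper_width': 1.000703279645222}
scene {'mtx': array([[454.35890226,   0.        , 321.46917196],
       [  0.        , 454.35890226, 199.46624664],
       [  0.        ,   0.        ,   1.        ]]), 'k1': -0.08015375660131054, 'world_to_cam': array([[ 8.57908786e-01,  5.13801458e-01,  7.59133280e-04,
        -4.84378488e-01],
       [ 3.93649364e-01, -6.56336490e-01, -6.43632341e-01,
        -1.95211179e-01],
       [-3.30200989e-01,  5.52476673e-01, -7.65334458e-01,
         1.64623917e+00],
       [ 0.00000000e+00,  0.00000000e+00,  0.00000000e+00,
         1.00000000e+00]])}
top {'mtx': array([[454.23544786,   0.        , 320.88643878],
       [  0.        , 454.23544786, 209.39508139],
       [  0.        ,   0.        ,   1.        ]]), 'k1': -0.09080121445663951, 'world_to_cam': array([[ 0.01891632, -0.99948659,  0.02585977, -0.04097305],
       [-0.99466598, -0.02143559, -0.10089652,  0.59639255],
       [ 0.10139904, -0.02381324, -0.99456079,  1.31476483],
       [ 0.        ,  0.        ,  0.        ,  1.        ]])}
```

View pics/top0.png

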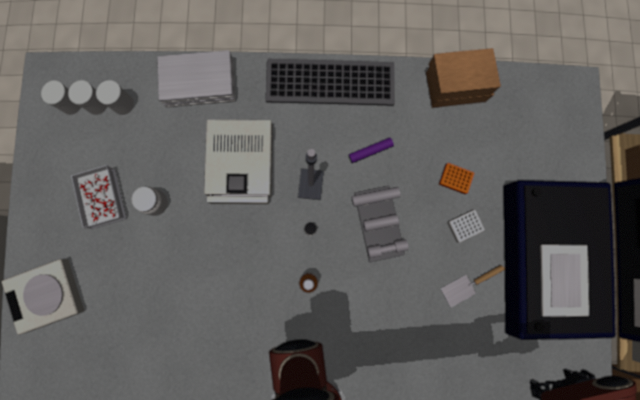

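View pics/scene0.png

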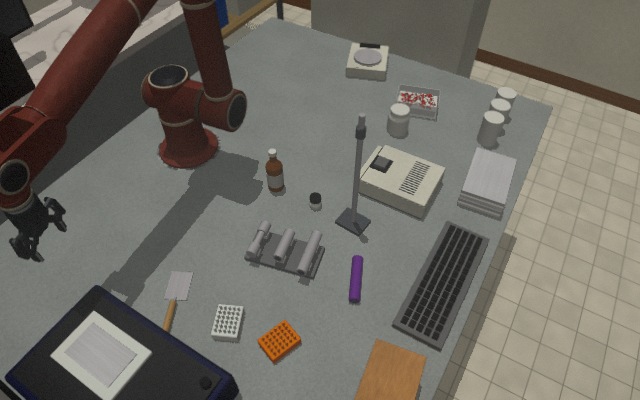

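The top view shows the sanitiser around (238,160) with its key at (236,183). The rack is around (380,222), with the long roller at (377,196), the short at (380,222) and the waisted at (388,248). The pole base is at (311,182), the pot at (310,228) and the bottle at (309,282). I'll enlarge this and measure.

```bash
cat > h.py <<'E'
from plant import manip
import cv2,numpy as np
def undist(m,uv):
    K=m["mtx"];return cv2.undistortPoints(np.array(uv,float).reshape(-1,1,2),K,np.array([m["k1"],0,0,0,0.])).reshape(-1,2)
def at_z(m,uv,z):
    "intersect pixel rays with the plane world z"
    T=np.linalg.inv(m["world_to_cam"]);r=np.c_[undist(m,uv),np.ones(len(np.reshape(uv,(-1,2))))]@T[:3,:3].T
    o=T[:3,3];return o+r*((np.asarray(z)-o[2])/r[:,2])[:,None]
def cloud(m,d):
    v,u=np.mgrid[0:400,0:640];T=np.linalg.inv(m["world_to_cam"])
    p=np.c_[undist(m,np.stack([u,v],-1).reshape(-1,2)),np.ones(u.size)]*d.reshape(-1,1)
    return (p@T[:3,:3].T+T[:3,3]).reshape(400,640,3)
def proj(m,P):
    W=m["world_to_cam"];return cv2.projectPoints(np.array(P,float).reshape(-1,1,3),cv2.Rodrigues(W[:3,:3])[0],W[:3,3],m["mtx"],np.array([m["k1"],0,0,0,0.]))[0].reshape(-1,2)
E
python3 - <<'E'
from h import *
p=cv2.imread("pics/top0.png");d=np.load("pics/top0.npy");m=manip.camera_model("top")
a=cv2.resize(p[115:215,190:290],(400,400),interpolation=cv2.INTER_CUBIC)
b=cv2.resize(p[175:275,340:440],(400,400),interpolation=cv2.INTER_CUBIC)
cv2.imwrite("pics/crop1.png",np.hstack([a,b]))
c=cloud(m,d)
def reg(u0,u1,v0,v1,z0,z1):
    q=c[v0:v1,u0:u1].reshape(-1,3);dd=d[v0:v1,u0:u1].ravel();return q[(dd>0)&(q[:,2]>z0)&(q[:,2]<z1)]
def box(q):
    r=cv2.minAreaRect(q[:,:2].astype(np.float32)*1000);return r,np.median(q[:,2])
print("housing",box(reg(190,290,110,200,.06,.075)))
print("key",box(reg(220,255,165,200,.078,.09)))
for n,r in dict(long=(345,405,183,208),short=(355,405,210,234),waist=(360,415,236,262)).items():
    q=reg(*r,.052,.08);print(n,len(q),q.mean(0).round(4),box(q))
print("rack",box(reg(345,415,180,265,.01,.07)))
for n,r in dict(pole=(295,335,140,200),pot=(300,322,218,240),bottle=(295,325,265,300)).items():
    q=reg(*r,.03,.5);print(n,q.min(0).round(3),q.max(0).round(3))
E
```

```text
housing (((738.0571899414062, 217.84307861328125), (238.96356201171875, 192.65684509277344), 1.0048452615737915), np.float64(0.06802926761612671))
key (((664.3055419921875, 215.502197265625), (38.341575622558594, 43.77808380126953), 2.0875799655914307), np.float64(0.08218595595542522))
long 509 [ 0.6359 -0.1863  0.063 ] (((636.8179931640625, -186.12646484375), (31.92005729675293, 140.21849060058594), 12.673057556152344), np.float64(0.0636122880407104))
short 364 [ 0.5598 -0.2021  0.0631] (((560.26806640625, -202.61256408691406), (31.376440048217773, 102.19390869140625), 12.508355140686035), np.float64(0.06365219375253306))
waist 377 [ 0.485  -0.2224  0.0617] (((485.2853088378906, -223.5563201904297), (31.178401947021484, 117.23796844482422), 12.569199562072754), np.float64(0.061801656057316245))
rack (((553.23046875, -200.3377685546875), (240.05860900878906, 140.76571655273438), 9.71113109588623), np.float64(0.019542309486963116))
pole [ 0.664 -0.008  0.03 ] [0.684 0.017 0.434]
pot [ 0.523 -0.013  0.036] [0.558 0.02  0.053]
bottle [ 0.36  -0.021  0.049] [0.411 0.033 0.171]
```

View pics/crop1.png

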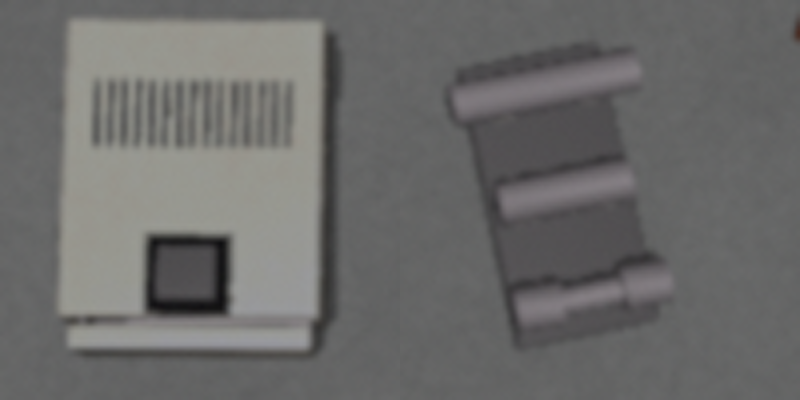

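The crop agrees with the point cloud. Roller lengths come out at 140, 102 and 117 mm, the roller spacing is about 78 mm, and the housing and key tops are at 68 and 82 mm. I'll turn the tool so that tool x is world y and tool y is world x, then go to the key.

```bash
python3 -m crank '[{"turn":-0.145,"z":-1},{"turn":-0.145,"z":-1},{"turn":-0.145,"z":-1},{"turn":-0.145},{"turn":-0.145}]' 0
python3 -m crank '[{"turn":-0.145},{"turn":-0.145},{"turn":-0.145},{"turn":-0.15},{}]'
python3 -m crank '[{"x":4,"y":2.9},{"x":4,"y":2.9},{"x":4,"y":2.9},{"x":4,"y":2.9},{"x":4,"y":2.9}]'
python3 -m crank '[{"x":4,"y":2.9},{"x":4,"y":2.9},{"x":4,"y":2.9},{"x":4,"y":2.9},{"x":4,"y":2.9}]'
python3 - <<'E'
from h import *
d=np.load("pics/top0.npy");m=manip.camera_model("top");c=cloud(m,d)
M=((d>0)&(c[...,2]>.064)&(c[...,2]<.074));M[:,:190]=0;M[:,290:]=0;M[:110]=0;M[202:]=0
q=c[M];print(cv2.minAreaRect(q[:,:2].astype(np.float32)*1000),q.mean(0))
# side edges per row
rows=[(c[v][M[v]][:,0].mean(),c[v][M[v]][:,1].min(),c[v][M[v]][:,1].max()) for v in range(125,190)]
r=np.array(rows);print(np.polyfit(r[:,0],r[:,1],1),np.polyfit(r[:,0],r[:,2],1))
cols=[(c[:,u][M[:,u]][:,1].mean(),c[:,u][M[:,u]][:,0].min(),c[:,u][M[:,u]][:,0].max()) for u in range(212,265)]
r=np.array(cols);print(np.polyfit(r[:,0],r[:,1],1),np.polyfit(r[:,0],r[:,2],1),np.median(r,0))
E
```

```text
((734.4359130859375, 217.68121337890625), (244.03514099121094, 192.4557647705078), 1.003753900527954) [0.74568355 0.2181909  0.06838704]
[0.00358703 0.12220257] [0.023127   0.29459396]
[-0.0275954   0.63655307] [-0.02443118  0.85751887] [0.21694963 0.63359376 0.85231642]schema error: expected keys x, y, z, turn
schema error: expected keys x, y, z, turn
schema error: expected keys x, y, z, turn
schema error: expected keys x, y, z, turn
```

```bash
python3 -m crank '[{"x":0,"y":0,"z":-1,"turn":-0.145},{"x":0,"y":0,"z":-1,"turn":-0.145},{"x":0,"y":0,"z":-1,"turn":-0.145},{"x":0,"y":0,"z":0,"turn":-0.145},{"x":0,"y":0,"z":0,"turn":-0.145}]' 0
python3 -m crank '[{"x":0,"y":0,"z":0,"turn":-0.145},{"x":0,"y":0,"z":0,"turn":-0.145},{"x":0,"y":0,"z":0,"turn":-0.145},{"x":0,"y":0,"z":0,"turn":-0.149},{"x":0,"y":0,"z":0,"turn":0}]'
python3 -m crank '[{"x":4,"y":2.9,"z":0,"turn":0},{"x":4,"y":2.9,"z":0,"turn":0},{"x":4,"y":2.9,"z":0,"turn":0},{"x":4,"y":2.9,"z":0,"turn":0},{"x":4,"y":2.9,"z":0,"turn":0}]'
python3 -m crank '[{"x":4,"y":2.9,"z":0,"turn":0},{"x":4,"y":2.9,"z":0,"turn":0},{"x":4,"y":2.9,"z":0,"turn":0},{"x":4,"y":2.9,"z":0,"turn":0},{"x":4,"y":2.9,"z":0,"turn":0}]'
```

```text
time: 0.6
tool_pos: [0.1611, -0.6038, 0.2613]
tool_rot: [-0.0, 0.88, 0.476, 0.0]
contact_force: [0.3, -0.7, -0.1]
gripper_width: 0.146
grasp_force: 0.0
time: 1.1
tool_pos: [0.1611, -0.6036, 0.2606]
tool_rot: [-0.0, 0.708, 0.707, 0.0]
contact_force: [-0.5, -0.1, -0.6]
gripper_width: 0.0
grasp_force: 0.0
time: 1.6
tool_pos: [0.307, -0.4022, 0.261]
tool_rot: [0.0, 0.709, 0.705, 0.0]
contact_force: [1.1, -0.6, 0.1]
gripper_width: 0.002
grasp_force: 0.0
time: 2.1
tool_pos: [0.4523, -0.2022, 0.2613]
tool_rot: [0.0, 0.709, 0.705, 0.0]
contact_force: [1.2, -0.1, 0.2]
gripper_width: -0.0
grasp_force: 0.0
```

```bash
python3 -m crank '[{"x":4.7,"y":0,"z":0,"turn":0},{"x":4.7,"y":0,"z":0,"turn":0},{"x":4.7,"y":0,"z":0,"turn":0},{"x":4.7,"y":0,"z":0,"turn":0},{"x":4.7,"y":0,"z":0,"turn":0}]'
python3 -m crank '[{"x":4.7,"y":0,"z":0,"turn":0},{"x":4.7,"y":0,"z":0,"turn":0},{"x":4.7,"y":0,"z":0,"turn":0},{"x":4.2,"y":0,"z":0,"turn":0},{"x":0,"y":3,"z":0,"turn":0}]'
python3 -m crank '[{"x":0,"y":4,"z":2,"turn":0},{"x":0,"y":4,"z":3,"turn":0},{"x":0,"y":4,"z":3,"turn":0},{"x":0,"y":4,"z":3,"turn":0},{"x":0,"y":2.2,"z":3,"turn":0}]'
```

```text
time: 2.6
tool_pos: [0.4513, 0.0327, 0.2612]
tool_rot: [0.0, 0.709, 0.705, 0.0]
contact_force: [1.1, -1.2, 0.6]
gripper_width: -0.001
grasp_force: 0.0
time: 3.1
tool_pos: [0.4797, 0.2189, 0.2613]
tool_rot: [-0.001, 0.706, 0.708, 0.0]
contact_force: [0.8, -1.5, 0.4]
gripper_width: -0.006
grasp_force: 0.0
time: 3.6
tool_pos: [0.6662, 0.2133, 0.1195]
tool_rot: [0.0, 0.709, 0.705, 0.0]
contact_force: [-0.3, 0.6, 0.4]
gripper_width: -0.002
grasp_force: 0.0
```

Now press: key top at 82 mm, down to about 73 mm, then up.

```bash
python3 -m crank '[{"x":0,"y":0,"z":2,"turn":0},{"x":0,"y":0,"z":1.5,"turn":0},{"x":0,"y":0,"z":0.6,"turn":0},{"x":0,"y":0,"z":0.5,"turn":0},{"x":0,"y":0,"z":0,"turn":0}]'
python3 -m crank '[{"x":0,"y":0,"z":-2,"turn":0},{"x":0,"y":0,"z":-4,"turn":0},{"x":0,"y":0,"z":-4,"turn":0},{"x":0,"y":0,"z":-4,"turn":0},{"x":0,"y":0,"z":-2,"turn":0}]'
python3 -m crank '[{"x":0,"y":-4,"z":0,"turn":0},{"x":0,"y":-4,"z":0,"turn":0},{"x":0,"y":-4,"z":0,"turn":0},{"x":0,"y":-4,"z":0,"turn":0},{"x":0,"y":-4,"z":0,"turn":0}]'
python3 -m crank '[{"x":-4.5,"y":0,"z":0,"turn":0},{"x":-4.5,"y":0,"z":0,"turn":0},{"x":-4.5,"y":0,"z":0,"turn":0},{"x":-4.5,"y":0,"z":0,"turn":0},{"x":-4.5,"y":0,"z":0,"turn":0}]'
python3 - <<'E'
from h import *
p,d=manip.grab_frame("top");cv2.imwrite("pics/top1.png",p[:,:,::-1]); np.save("pics/top1.npy",d)
cv2.imwrite("pics/crop2.png",cv2.resize(p[130:255,175:335,::-1],(768,600),interpolation=cv2.INTER_CUBIC))
E
```

```text
time: 4.1
tool_pos: [0.6638, 0.2138, 0.0763]
tool_rot: [0.0, 0.708, 0.707, 0.0]
contact_force: [-2.0, -0.1, 2.8]
gripper_width: 0.001
grasp_force: 1.2
time: 4.6
tool_pos: [0.6658, 0.2143, 0.2429]
tool_rot: [0.003, 0.708, 0.707, 0.004]
contact_force: [0.1, 0.2, 0.1]
gripper_width: 0.003
grasp_force: 0.0
time: 5.1
tool_pos: [0.4626, 0.214, 0.2368]
tool_rot: [0.001, 0.708, 0.707, 0.001]
contact_force: [-0.7, -0.2, 1.1]
gripper_width: 0.001
grasp_force: 0.0
time: 5.6
tool_pos: [0.4637, -0.0126, 0.2372]
tool_rot: [0.002, 0.707, 0.707, 0.001]
contact_force: [0.4, -0.1, -0.1]
gripper_width: -0.001
grasp_force: 0.0
```

View pics/crop2.png

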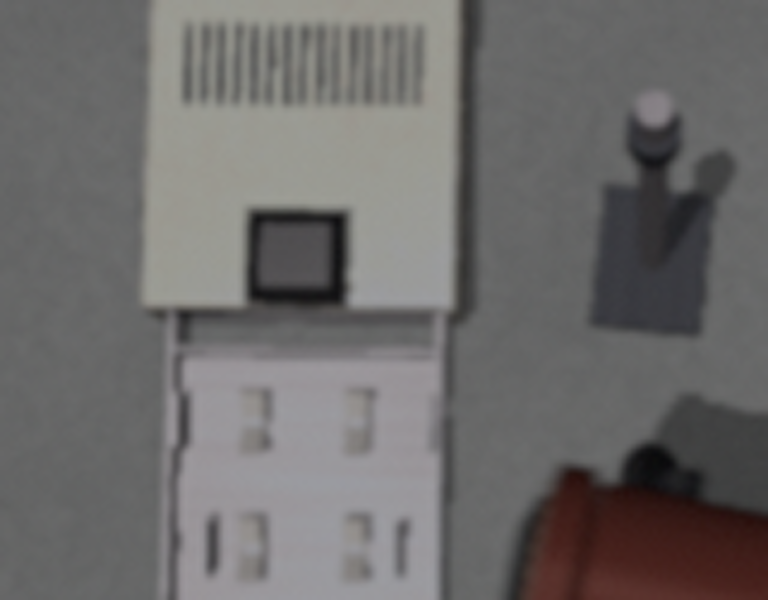

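The tray is out. The saddles are at crop pixels (255,420) and (358,420) for the long cradle, and (253,547) and (358,547) for the short one. I'll locate the seats from these, then cross-check them against the housing, the front panel and the end plates.

Run:
```python
from h import *
m=manip.camera_model("top");d=np.load("pics/top1.npy");c=cloud(m,d)
f=lambda l:np.array(l,float)/4.8+[175-.4,130-.4]
P=at_z(m,f([(255,420),(358,420),(253,547),(358,547)]),[.03]*4);print(P.round(4))
L=(P[0]+P[1])/2;S=(P[2]+P[3])/2;print("L",L,"S",S,"d",np.linalg.norm(L-S),"yaw",np.arctan2(*(L-S)[[1,0]]))
M=(d>0)&(c[...,2]>.053)&(c[...,2]<.064);M[:,:195]=0;M[:,285:]=0;M[:240]=0;M[300:]=0
q=c[M];print("panel",len(q),cv2.minAreaRect(q[:,:2].astype(np.float32)*1000),np.median(q[:,2]))
s=manip.state();print(s["tool_pos"])
q=c[170:250,200:275].reshape(-1,3);k=(q[:,2]>.033)&(q[:,2]<.048)&(q[:,0]<.62);print(len(q[k]))
M=(d>0)&(c[...,2]>.025)&(c[...,2]<.034)
for u0,u1,v0,v1 in((222,233,208,228),(244,254,208,228),(222,233,234,254),(244,254,234,254)):
  q=c[v0:v1,u0:u1][M[v0:v1,u0:u1]];print(len(q),(q.min(0)+q.max(0))/2,np.ptp(q,0))
```

```text
[[0.5684 0.2459 0.03  ]
 [0.5697 0.1824 0.03  ]
 [0.4904 0.2442 0.03  ]
 [0.4918 0.1798 0.03  ]]
L [0.56905233 0.21416217 0.03      ] S [0.49107424 0.21199264 0.03      ] d 0.07800826626667415 yaw 0.02781514884945779
panel 396 ((434.5939025878906, 213.8251190185547), (17.26633071899414, 175.60635375976562), 1.2651057243347168) 0.058856795080340585
[ 0.46373995 -0.01844561  0.23713464]
147
38 [0.56718534 0.24709015 0.0297148 ] [0.03864787 0.01450525 0.00807005]
39 [0.56843926 0.18282686 0.02975957] [0.03899698 0.01389346 0.00811116]
41 [0.48905693 0.24607077 0.02933879] [0.03543234 0.01434937 0.00858754]
37 [0.48895539 0.18118067 0.02927759] [0.03835233 0.01400725 0.00820748]
```

Seats: long at about (0.568, 0.2145) and short at about (0.490, 0.213), yaw 0.022. These agree with the panel depth and with the 65 mm offset from the housing face. Now I'll go above the long roller.

```bash
python3 -m crank '[{"x":-4.2,"y":0,"z":0,"turn":0},{"x":-4.2,"y":0,"z":0,"turn":0},{"x":-4.2,"y":0,"z":0,"turn":0},{"x":-4.2,"y":0,"z":0,"turn":0},{"x":0,"y":0,"z":0,"turn":0}]' 70
python3 -m crank '[{"x":0,"y":4.3,"z":0,"turn":0},{"x":0,"y":4.3,"z":0,"turn":0},{"x":0,"y":4.3,"z":0,"turn":0},{"x":0,"y":4.3,"z":2,"turn":0},{"x":0,"y":0,"z":4,"turn":-0.115}]'
python3 -m crank '[{"x":0,"y":0,"z":4,"turn":-0.11},{"x":0,"y":0,"z":1,"turn":0},{"x":0,"y":0,"z":0,"turn":0}]'
python3 - <<'E'
from h import *
import time
m=manip.camera_model("wrist");p,d=manip.grab_frame("wrist")
cv2.imwrite("pics/w1.png",p[:,:,::-1]);c=cloud(m,d)
q=c[(d>0)&(c[...,2]>.052)&(c[...,2]<.072)&(c[...,0]>.59)&(c[...,0]<.69)&(c[...,1]<-.08)&(c[...,1]>-.29)]
print(len(q),cv2.minAreaRect(q[:,:2].astype(np.float32)*1000),q[:,2].max());s=manip.state();print(s["tool_pos"],s["tool_rot"])
E
```

```text
time: 6.15
tool_pos: [0.4635, -0.1829, 0.2368]
tool_rot: [0.002, 0.71, 0.705, -0.0]
contact_force: [0.5, 0.1, 0.1]
gripper_width: 0.704
grasp_force: 0.0
time: 6.65
tool_pos: [0.6423, -0.1788, 0.1799]
tool_rot: [0.005, 0.664, 0.748, 0.002]
contact_force: [-0.0, 0.2, -0.2]
gripper_width: 0.701
grasp_force: 0.0
time: 6.95
tool_pos: [0.6345, -0.1779, 0.1238]
tool_rot: [-0.002, 0.624, 0.781, -0.0]
contact_force: [-0.8, 1.1, 0.0]
gripper_width: 0.704
grasp_force: 0.0
6566 ((637.3950805664062, -186.42538452148438), (31.46991729736328, 140.86289978027344), 12.964673042297363) 0.06842217257466784
[ 0.63587771 -0.17874339  0.12652774] [4.15090142e-04 6.24261490e-01 7.81215318e-01 2.15770273e-04]
```

View pics/w1.png

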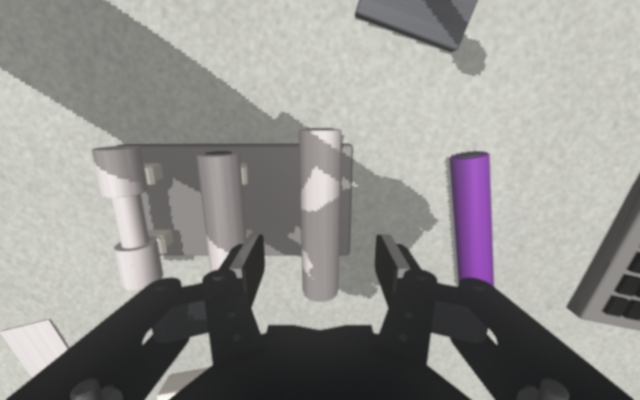

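The wrist view shows the long roller at x≈320 px between the fingers. Its depth gives (0.6374, -0.1864), agreeing with the top camera. I'll shift 8 mm along the roller and descend.

```bash
python3 -m crank '[{"x":-0.8,"y":0,"z":2,"turn":0},{"x":0,"y":0,"z":3,"turn":0},{"x":0,"y":0,"z":2.5,"turn":0},{"x":0,"y":0,"z":1.5,"turn":0},{"x":0,"y":0,"z":0.6,"turn":0}]'
python3 -m crank '[{"x":0,"y":0,"z":0,"turn":0},{"x":0,"y":0,"z":0,"turn":0}]'
```

```text
time: 7.5
tool_pos: [0.6379, -0.1873, 0.0302]
tool_rot: [0.001, 0.624, 0.781, 0.0]
contact_force: [-0.1, 0.2, 0.4]
gripper_width: 0.702
grasp_force: 0.0
time: 7.7
tool_pos: [0.6387, -0.1876, 0.0315]
tool_rot: [0.002, 0.624, 0.782, 0.0]
contact_force: [0.8, -0.0, -0.4]
gripper_width: 0.701
grasp_force: 0.0
```

```bash
python3 -m crank '[{"x":0,"y":0,"z":0,"turn":0},{"x":0,"y":0,"z":0,"turn":0},{"x":0,"y":0,"z":0,"turn":0},{"x":0,"y":0,"z":0,"turn":0},{"x":0,"y":0,"z":0,"turn":0}]' 20
python3 -m crank '[{"x":0,"y":0,"z":-0.5,"turn":0},{"x":0,"y":0,"z":-2,"turn":0},{"x":0,"y":0,"z":-3,"turn":0},{"x":0,"y":0,"z":-2,"turn":0},{"x":0,"y":0,"z":0,"turn":0}]'
```

```text
time: 8.2
tool_pos: [0.6368, -0.1879, 0.0311]
tool_rot: [-0.0, 0.624, 0.782, -0.001]
contact_force: [-7.1, -0.4, 7.8]
gripper_width: 0.356
grasp_force: 59.1
time: 8.7
tool_pos: [0.6396, -0.1878, 0.1081]
tool_rot: [0.003, 0.624, 0.782, 0.001]
contact_force: [0.7, 0.3, -3.4]
gripper_width: 0.353
grasp_force: 60.1
```

Held at 60 N, with about 3.4 N of weight. Now I'll lift, square up to the tray and cross at x≈0.46.

```bash
python3 -m crank '[{"x":0,"y":0,"z":-4,"turn":0},{"x":0,"y":0,"z":-4,"turn":0},{"x":0,"y":-1,"z":-4,"turn":0},{"x":0,"y":-3,"z":-1,"turn":0},{"x":0,"y":-4.4,"z":0,"turn":0.1}]'
python3 -m crank '[{"x":0,"y":-4.4,"z":0,"turn":0.1},{"x":0,"y":-4.4,"z":0,"turn":0},{"x":0,"y":0,"z":0,"turn":0},{"x":3,"y":0,"z":0,"turn":0},{"x":4.4,"y":0,"z":0,"turn":0}]'
python3 - <<'E'
from h import *
m=manip.camera_model("wrist");s=manip.state();p,d=manip.grab_frame("wrist")
c=cloud(m,d);t=s["tool_pos"];z=c[...,2]-t[2]
k=(d>0)&(z>.018)&(z<.045)&(np.hypot(c[...,0]-t[0],c[...,1]-t[1])<.1)
from scipy.spatial.transform import Rotation as R
w=s["tool_rot"];q=R.from_quat([w[1],w[2],w[3],w[0]]).inv().apply(c[k]-t)
q=q[(abs(q[:,1])<.017)]
print(t,len(q),q.min(0),q.max(0)); print(np.histogram(q[:,0],bins=np.arange(-.09,.091,.01)))
cv2.imwrite("pics/w2.png",p[:,:,::-1])
E
```

```text
time: 9.2
tool_pos: [0.5565, -0.206, 0.236]
tool_rot: [0.002, 0.662, 0.749, 0.001]
contact_force: [-0.5, -1.5, -3.4]
gripper_width: 0.355
grasp_force: 60.9
time: 9.7
tool_pos: [0.4653, -0.1386, 0.2324]
tool_rot: [-0.001, 0.7, 0.714, -0.0]
contact_force: [1.1, 0.3, -3.6]
gripper_width: 0.356
grasp_force: 61.1
[ 0.46530456 -0.13859126  0.23242915] 15371 [-0.0318949  -0.01699645 -0.04484773] [ 0.07179388  0.01699907 -0.01830405]
(array([   0,    0,    0,    0,    0,   10,  619, 1122, 1509, 1642, 1596,
       1466, 1584, 1695, 1829, 1985,  314,    0]), array([-9.00000000e-02, -8.00000000e-02, -7.00000000e-02, -6.00000000e-02,
       -5.00000000e-02, -4.00000000e-02, -3.00000000e-02, -2.00000000e-02,
       -1.00000000e-02, -4.16333634e-17,  1.00000000e-02,  2.00000000e-02,
        3.00000000e-02,  4.00000000e-02,  5.00000000e-02,  6.00000000e-02,
        7.00000000e-02,  8.00000000e-02,  9.00000000e-02]))
```

View pics/w2.png

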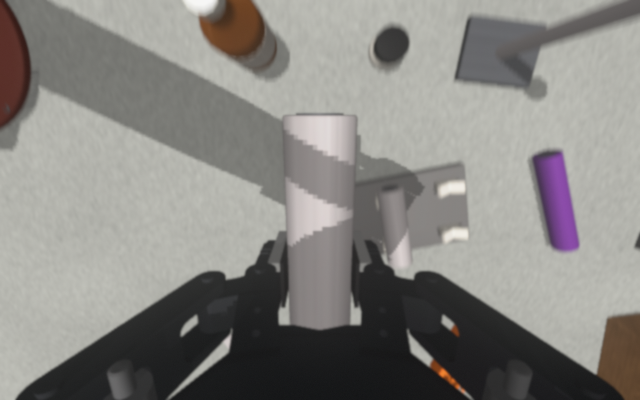

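The long roller is held straight in the hand, its end at (320,115) px, which puts its centre 1.5 mm off the TCP along tool x. Next I'll cross to above the long cradle.

```bash
python3 -m crank '[{"x":4.5,"y":0,"z":0,"turn":0},{"x":4.5,"y":0,"z":0,"turn":0},{"x":4.5,"y":0,"z":0,"turn":0},{"x":4.5,"y":0,"z":0,"turn":0},{"x":4.5,"y":0,"z":0,"turn":0}]'
python3 -m crank '[{"x":4.5,"y":0,"z":0,"turn":0},{"x":4.5,"y":0,"z":0,"turn":0},{"x":3,"y":1,"z":0,"turn":0},{"x":0,"y":4,"z":0,"turn":0},{"x":0,"y":4,"z":2,"turn":0}]'
python3 -m crank '[{"x":0,"y":2,"z":4,"turn":0},{"x":0,"y":0,"z":4,"turn":0},{"x":0,"y":0,"z":2,"turn":0},{"x":0,"y":0,"z":0,"turn":0},{"x":0,"y":0,"z":0,"turn":0}]'
```

```text
time: 10.25
tool_pos: [0.4599, 0.0886, 0.2327]
tool_rot: [-0.001, 0.698, 0.716, -0.0]
contact_force: [0.9, -0.4, -3.9]
gripper_width: 0.356
grasp_force: 61.2
time: 10.75
tool_pos: [0.5499, 0.2111, 0.216]
tool_rot: [0.001, 0.697, 0.717, 0.002]
contact_force: [0.2, 0.2, -2.9]
gripper_width: 0.351
grasp_force: 61.4
time: 11.25
tool_pos: [0.5674, 0.2093, 0.1133]
tool_rot: [-0.0, 0.698, 0.716, -0.001]
contact_force: [1.0, 0.5, -2.8]
gripper_width: 0.353
grasp_force: 61.3
```

```bash
python3 -m crank '[{"x":0.4,"y":0.05,"z":3,"turn":0},{"x":0,"y":0,"z":2.5,"turn":0},{"x":0,"y":0,"z":1.5,"turn":0},{"x":0,"y":0,"z":1,"turn":0},{"x":0,"y":0,"z":0,"turn":0}]'
python3 -m crank '[{"x":0,"y":0,"z":0.4,"turn":0},{"x":0,"y":0,"z":0.4,"turn":0},{"x":0,"y":0,"z":0.2,"turn":0},{"x":0,"y":0,"z":0,"turn":0}]'
```

```text
time: 11.75
tool_pos: [0.5679, 0.2132, 0.0339]
tool_rot: [-0.0, 0.699, 0.716, -0.0]
contact_force: [-0.3, 0.6, -4.0]
gripper_width: 0.355
grasp_force: 61.5
time: 12.15
tool_pos: [0.5681, 0.2132, 0.0243]
tool_rot: [-0.0, 0.699, 0.716, -0.0]
contact_force: [0.6, -0.4, -3.7]
gripper_width: 0.352
grasp_force: 61.5
```

```bash
python3 -m crank '[{"x":0,"y":0,"z":0.2,"turn":0},{"x":0,"y":0,"z":0,"turn":0},{"x":0,"y":0,"z":0.1,"turn":0},{"x":0,"y":0,"z":0,"turn":0}]'
```

```text
time: 12.55
tool_pos: [0.5683, 0.2133, 0.0216]
tool_rot: [0.0, 0.699, 0.716, 0.0]
contact_force: [-1.5, 0.2, -2.4]
gripper_width: 0.353
grasp_force: 61.6
```

```bash
python3 -m crank '[{"x":0,"y":0,"z":0,"turn":0},{"x":0,"y":0,"z":0,"turn":0},{"x":0,"y":0,"z":0,"turn":0},{"x":0,"y":0,"z":0,"turn":0}]' 55
python3 -m crank '[{"x":0,"y":0,"z":-1,"turn":0},{"x":0,"y":0,"z":-2,"turn":0},{"x":0,"y":0,"z":-4,"turn":0},{"x":0,"y":0,"z":-4,"turn":0},{"x":0,"y":0,"z":-4,"turn":0}]'
python3 -m crank '[{"x":0,"y":-2,"z":-4,"turn":0},{"x":0,"y":-4,"z":-2,"turn":0},{"x":0,"y":-4,"z":0,"turn":0},{"x":0,"y":0,"z":0,"turn":0}]'
python3 - <<'E'
from h import *
m=manip.camera_model("wrist");p,d=manip.grab_frame("wrist");cv2.imwrite("pics/w3.png",p[:,:,::-1]);c=cloud(m,d)
q=c[(d>0)&(c[...,2]>.043)&(c[...,2]<.062)&(c[...,0]>.54)&(c[...,0]<.6)&(c[...,1]>.1)&(c[...,1]<.32)]
print(len(q),cv2.minAreaRect(q[:,:2].astype(np.float32)*1000),np.percentile(q[:,2],98))
for l,z in(("floor",.013),):
  print(manip.state()["tool_pos"])
E
```

```text
time: 12.95
tool_pos: [0.5686, 0.2134, 0.0218]
tool_rot: [0.0, 0.699, 0.716, 0.0]
contact_force: [-0.2, 0.6, 0.2]
gripper_width: 0.552
grasp_force: 0.0
time: 13.45
tool_pos: [0.568, 0.2132, 0.1736]
tool_rot: [0.0, 0.699, 0.716, 0.0]
contact_force: [0.1, -0.3, 0.2]
gripper_width: 0.553
grasp_force: 0.0
time: 13.85
tool_pos: [0.4649, 0.211, 0.2324]
tool_rot: [0.0, 0.698, 0.716, 0.0]
contact_force: [0.1, -1.2, -0.8]
gripper_width: 0.55
grasp_force: 0.0
3040 ((568.1463623046875, 214.5274658203125), (30.54999542236328, 140.09683227539062), 1.058737874031067) 0.05720929443981326
[0.46672684 0.21098527 0.23220329]
```

View pics/w3.png

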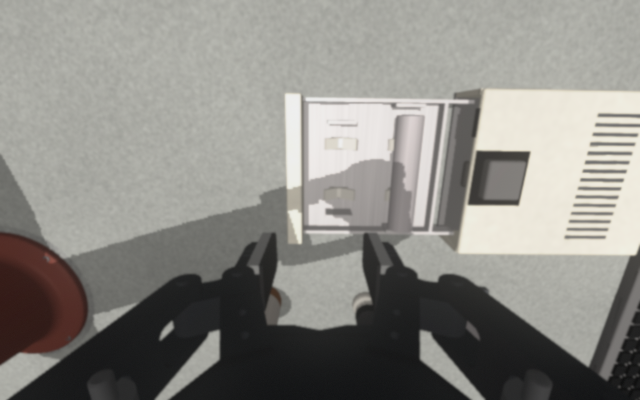

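The long roller sits in its cradle at (408,165) px. It measures (0.568, 0.2145) with its top at 57 mm, so it is seated. Next is the short roller.

```bash
python3 -m crank '[{"x":-4.5,"y":0,"z":0,"turn":0},{"x":-4.5,"y":0,"z":0,"turn":0},{"x":-4.5,"y":0,"z":0,"turn":0},{"x":-4.5,"y":0,"z":0,"turn":0},{"x":-4.5,"y":0,"z":0,"turn":0}]' 65
python3 -m crank '[{"x":-4.5,"y":0,"z":0,"turn":0},{"x":-4.5,"y":0,"z":0,"turn":0},{"x":-4.5,"y":0,"z":0,"turn":0},{"x":-4.5,"y":0,"z":0,"turn":0},{"x":0,"y":0,"z":0,"turn":0}]'
python3 -m crank '[{"x":0,"y":4,"z":0,"turn":0},{"x":0,"y":4,"z":2,"turn":0},{"x":0,"y":0,"z":4,"turn":-0.1},{"x":0,"y":0,"z":4,"turn":-0.1},{"x":0,"y":0,"z":0,"turn":0}]'
python3 -m crank '[{"x":0,"y":0,"z":0,"turn":0}]'
python3 - <<'E'
from h import *
m=manip.camera_model("wrist");p,d=manip.grab_frame("wrist");c=cloud(m,d)
q=c[(d>0)&(c[...,2]>.052)&(c[...,2]<.072)&(c[...,0]>.525)&(c[...,0]<.595)&(c[...,1]<-.1)&(c[...,1]>-.29)]
r=cv2.minAreaRect(q[:,:2].astype(np.float32)*1000);print(len(q),r);s=manip.state();t=s["tool_pos"];w=s["tool_rot"];a=2*np.arctan2(w[2],w[1])
e=np.array(r[0])/1000-t[:2];print(t,a,"tool x,y cm",100*(e@[np.cos(a),np.sin(a)]),100*(e@[np.sin(a),-np.cos(a)]))
E
```

```text
time: 14.4
tool_pos: [0.4742, -0.0162, 0.2318]
tool_rot: [0.0, 0.699, 0.716, 0.0]
contact_force: [0.1, 0.4, -0.1]
gripper_width: 0.648
grasp_force: 0.0
time: 14.9
tool_pos: [0.4781, -0.1993, 0.2315]
tool_rot: [0.001, 0.701, 0.713, -0.001]
contact_force: [0.3, 0.3, 0.1]
gripper_width: 0.647
grasp_force: 0.0
time: 15.4
tool_pos: [0.5543, -0.19, 0.124]
tool_rot: [-0.007, 0.624, 0.782, -0.001]
contact_force: [-0.8, 0.9, -1.0]
gripper_width: 0.649
grasp_force: 0.0
time: 15.5
tool_pos: [0.5579, -0.192, 0.1311]
tool_rot: [-0.001, 0.624, 0.781, -0.0]
contact_force: [0.3, 0.5, 0.5]
gripper_width: 0.654
grasp_force: 0.0
4429 ((560.9506225585938, -201.64157104492188), (31.462560653686523, 101.35078430175781), 12.756345748901367)
[ 0.55901929 -0.19259612  0.13321746] 1.793082328012281 tool x,y cm -0.9248682846651858 -0.011034323757812835
```

```bash
python3 -m crank '[{"x":-0.9,"y":0,"z":2,"turn":0},{"x":0,"y":0,"z":3,"turn":0},{"x":0,"y":0,"z":3,"turn":0},{"x":0,"y":0,"z":1.5,"turn":0},{"x":0,"y":0,"z":0.7,"turn":0}]'
python3 -m crank '[{"x":0,"y":0,"z":0,"turn":0},{"x":0,"y":0,"z":0,"turn":0}]'
```

```text
time: 16.05
tool_pos: [0.5604, -0.2013, 0.0299]
tool_rot: [0.001, 0.624, 0.781, 0.0]
contact_force: [-0.4, 0.4, -0.8]
gripper_width: 0.65
grasp_force: 0.0
time: 16.25
tool_pos: [0.5613, -0.2015, 0.0314]
tool_rot: [0.002, 0.624, 0.782, 0.0]
contact_force: [0.4, -0.2, 0.1]
gripper_width: 0.651
grasp_force: 0.0
```

```bash
python3 -m crank '[{"x":0,"y":0,"z":0,"turn":0},{"x":0,"y":0,"z":0,"turn":0},{"x":0,"y":0,"z":0,"turn":0},{"x":0,"y":0,"z":0,"turn":0},{"x":0,"y":0,"z":0,"turn":0}]' 20
python3 -m crank '[{"x":0,"y":0,"z":-0.5,"turn":0},{"x":0,"y":0,"z":-2,"turn":0},{"x":0,"y":0,"z":-4,"turn":0},{"x":0,"y":0,"z":-4,"turn":0},{"x":0,"y":0,"z":-4,"turn":0}]'
python3 -m crank '[{"x":0,"y":0,"z":-4,"turn":0},{"x":0,"y":-2,"z":-1.5,"turn":0.1},{"x":0,"y":-4,"z":0,"turn":0.1},{"x":0,"y":-3,"z":0,"turn":0},{"x":0,"y":0,"z":0,"turn":0}]'
python3 - <<'E'
from h import *
from scipy.spatial.transform import Rotation as R
m=manip.camera_model("wrist");s=manip.state();p,d=manip.grab_frame("wrist")
c=cloud(m,d);t=s["tool_pos"];w=s["tool_rot"];q=R.from_quat([w[1],w[2],w[3],w[0]]).inv().apply(c[d>0]-t)
q=q[(abs(q[:,1])<.017)&(q[:,2]<-.018)&(q[:,2]>-.045)&(abs(q[:,0])<.1)]
print(t,2*np.arctan2(w[2],w[1]),q[:,0].max(),np.percentile(q[q[:,0]>.03],[2,50,98],axis=0))
E
```

```text
time: 16.75
tool_pos: [0.5599, -0.2017, 0.0313]
tool_rot: [0.0, 0.624, 0.782, -0.001]
contact_force: [-5.1, -0.8, 7.1]
gripper_width: 0.355
grasp_force: 59.1
time: 17.25
tool_pos: [0.5593, -0.2004, 0.1752]
tool_rot: [-0.001, 0.624, 0.782, 0.0]
contact_force: [1.0, -0.4, -2.5]
gripper_width: 0.356
grasp_force: 59.7
time: 17.75
tool_pos: [0.4679, -0.2106, 0.2287]
tool_rot: [-0.001, 0.699, 0.715, -0.0]
contact_force: [0.3, -0.8, -2.7]
gripper_width: 0.354
grasp_force: 60.3
[ 0.46788361 -0.21061971  0.22865729] 1.5930523822069969 0.050514177918790676 [[ 0.03051424 -0.01370052 -0.03567016]
 [ 0.04161537  0.00088233 -0.03269064]
 [ 0.05027247  0.01529707 -0.02019519]]
```

```bash
python3 -m crank '[{"x":4.7,"y":0,"z":0,"turn":0},{"x":4.7,"y":0,"z":0,"turn":0},{"x":4.7,"y":0,"z":0,"turn":0},{"x":4.7,"y":0,"z":0,"turn":0},{"x":4.7,"y":0,"z":0,"turn":0}]'
python3 -m crank '[{"x":4.7,"y":0,"z":0,"turn":0},{"x":4.7,"y":0,"z":0,"turn":0},{"x":4.7,"y":0.5,"z":0,"turn":0},{"x":4.7,"y":2.7,"z":0,"turn":0},{"x":0,"y":0,"z":1,"turn":0}]'
python3 -m crank '[{"x":0,"y":0,"z":4,"turn":0},{"x":0,"y":0,"z":4,"turn":0},{"x":0,"y":0,"z":2.5,"turn":0},{"x":0,"y":0,"z":0,"turn":0},{"x":0,"y":0,"z":0,"turn":0}]'
```

```text
time: 18.3
tool_pos: [0.4653, 0.0262, 0.2295]
tool_rot: [0.0, 0.699, 0.716, 0.001]
contact_force: [1.3, -0.1, -3.8]
gripper_width: 0.354
grasp_force: 60.3
time: 18.8
tool_pos: [0.4926, 0.2144, 0.22]
tool_rot: [-0.0, 0.696, 0.718, 0.002]
contact_force: [-0.1, 0.3, -3.0]
gripper_width: 0.355
grasp_force: 60.6
time: 19.3
tool_pos: [0.4908, 0.2091, 0.1145]
tool_rot: [-0.0, 0.699, 0.716, -0.0]
contact_force: [0.2, -1.3, -2.1]
gripper_width: 0.359
grasp_force: 60.5
```

```bash
python3 -m crank '[{"x":0.4,"y":-0.05,"z":3,"turn":0},{"x":0,"y":0,"z":2.5,"turn":0},{"x":0,"y":0,"z":1.5,"turn":0},{"x":0,"y":0,"z":1,"turn":0},{"x":0,"y":0,"z":0,"turn":0}]'
python3 -m crank '[{"x":0,"y":0,"z":0.4,"turn":0},{"x":0,"y":0,"z":0.4,"turn":0},{"x":0,"y":0,"z":0.2,"turn":0},{"x":0,"y":0,"z":0.1,"turn":0},{"x":0,"y":0,"z":0,"turn":0}]'
```

```text
time: 19.8
tool_pos: [0.4899, 0.2129, 0.0341]
tool_rot: [-0.0, 0.699, 0.715, -0.0]
contact_force: [0.7, 0.4, -2.4]
gripper_width: 0.351
grasp_force: 60.7
time: 20.3
tool_pos: [0.4899, 0.2129, 0.0233]
tool_rot: [0.0, 0.699, 0.716, 0.0]
contact_force: [0.7, 0.2, -3.4]
gripper_width: 0.351
grasp_force: 60.7
```

```bash
python3 -m crank '[{"x":0,"y":0,"z":0.2,"turn":0},{"x":0,"y":0,"z":0,"turn":0},{"x":0,"y":0,"z":0,"turn":0}]'
python3 -m crank '[{"x":0,"y":0,"z":0,"turn":0},{"x":0,"y":0,"z":0,"turn":0},{"x":0,"y":0,"z":0,"turn":0},{"x":0,"y":0,"z":0,"turn":0}]' 52
python3 -m crank '[{"x":0,"y":0,"z":-1,"turn":0},{"x":0,"y":0,"z":-2,"turn":0},{"x":0,"y":0,"z":-4,"turn":0},{"x":0,"y":0,"z":-4,"turn":0},{"x":0,"y":0,"z":-4,"turn":0}]'
python3 -m crank '[{"x":0,"y":0,"z":-4,"turn":0},{"x":0,"y":-4,"z":-2,"turn":0},{"x":0,"y":-3.8,"z":0,"turn":0},{"x":0,"y":0,"z":0,"turn":0}]'
python3 - <<'E'
from h import *
m=manip.camera_model("wrist");p,d=manip.grab_frame("wrist");cv2.imwrite("pics/w4.png",p[:,:,::-1]);c=cloud(m,d)
for x in(.568,.49):
  q=c[(d>0)&(c[...,2]>.045)&(c[...,2]<.062)&(abs(c[...,0]-x)<.028)&(c[...,1]>.1)&(c[...,1]<.286)]
  print(len(q),cv2.minAreaRect(q[:,:2].astype(np.float32)*1000),np.percentile(q[:,2],98))
print(manip.state()["tool_pos"])
E
```

```text
time: 20.6
tool_pos: [0.4902, 0.2131, 0.0217]
tool_rot: [0.0, 0.699, 0.716, 0.0]
contact_force: [-0.1, 0.1, -1.2]
gripper_width: 0.353
grasp_force: 60.9
time: 21.0
tool_pos: [0.4901, 0.213, 0.0215]
tool_rot: [0.0, 0.699, 0.716, 0.0]
contact_force: [0.1, -0.2, 0.9]
gripper_width: 0.518
grasp_force: 0.0
time: 21.5
tool_pos: [0.4897, 0.2129, 0.1736]
tool_rot: [0.0, 0.699, 0.716, 0.0]
contact_force: [0.9, -0.1, 0.1]
gripper_width: 0.514
grasp_force: 0.0
time: 21.9
tool_pos: [0.4094, 0.2113, 0.2327]
tool_rot: [0.0, 0.698, 0.716, 0.001]
contact_force: [0.5, -0.2, -0.5]
gripper_width: 0.514
grasp_force: 0.0
2937 ((568.236083984375, 215.06863403320312), (30.557409286499023, 140.54116821289062), 1.013381838798523) 0.05714444278721514
2080 ((490.2773132324219, 213.08282470703125), (29.783506393432617, 100.7711181640625), 0.834499180316925) 0.057245603912655894
[0.41083246 0.21119115 0.23230606]
```

View pics/w4.png

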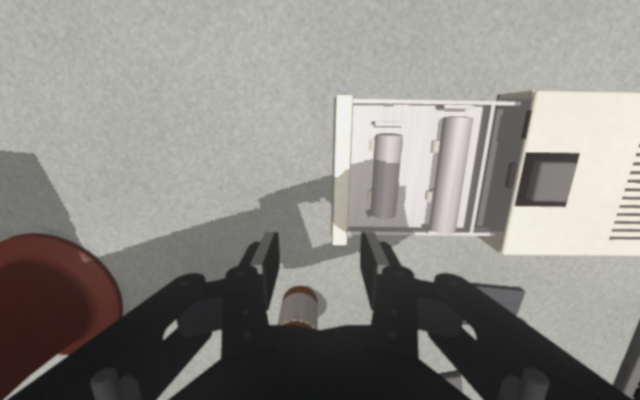

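Both rollers are seated, at (386,175) and (451,175) px; they measure within 1 mm of the seats with tops at 57 mm. Now I'll close the fingers and come down in front of the panel, whose face is at x≈0.4256.

```bash
python3 -m crank '[{"x":0,"y":-1.8,"z":0,"turn":0},{"x":0,"y":-1.5,"z":0,"turn":0},{"x":0,"y":0,"z":3,"turn":0},{"x":0,"y":0,"z":4,"turn":0},{"x":0,"y":0,"z":4,"turn":0}]' 0
python3 -m crank '[{"x":0,"y":0,"z":4,"turn":0},{"x":0,"y":0,"z":3.5,"turn":0},{"x":0,"y":0,"z":2,"turn":0},{"x":0,"y":0,"z":0,"turn":0},{"x":0,"y":0,"z":0,"turn":0}]'
```

```text
time: 22.45
tool_pos: [0.3802, 0.2105, 0.1211]
tool_rot: [0.001, 0.699, 0.715, 0.001]
contact_force: [0.6, -0.2, -0.6]
gripper_width: 0.003
grasp_force: 0.0
time: 22.95
tool_pos: [0.3796, 0.2103, 0.0267]
tool_rot: [-0.0, 0.699, 0.715, -0.0]
contact_force: [0.6, 0.9, 0.2]
gripper_width: -0.004
grasp_force: 0.0
```

```bash
python3 -m crank '[{"x":0,"y":1,"z":0,"turn":0},{"x":0,"y":1,"z":0,"turn":0},{"x":0,"y":0.7,"z":0,"turn":0},{"x":0,"y":0.7,"z":0,"turn":0},{"x":0,"y":0.7,"z":0,"turn":0}]'
python3 -m crank '[{"x":0,"y":0.8,"z":0,"turn":0},{"x":0,"y":1,"z":0,"turn":0},{"x":0,"y":1.2,"z":0,"turn":0},{"x":0,"y":1.5,"z":0,"turn":0},{"x":0,"y":1.5,"z":0,"turn":0}]'
```

```text
time: 23.45
tool_pos: [0.4202, 0.2113, 0.0265]
tool_rot: [-0.0, 0.699, 0.715, -0.0]
contact_force: [-3.6, 0.6, 2.7]
gripper_width: -0.002
grasp_force: 1.7
time: 23.95
tool_pos: [0.4803, 0.2122, 0.0259]
tool_rot: [-0.0, 0.699, 0.716, -0.001]
contact_force: [-5.1, -2.1, 4.4]
gripper_width: -0.003
grasp_force: 2.8
```

```bash
python3 -m crank '[{"x":0,"y":1.5,"z":0,"turn":0},{"x":0,"y":1.5,"z":0,"turn":0},{"x":0,"y":1.5,"z":0,"turn":0},{"x":0,"y":1.5,"z":0,"turn":0},{"x":0,"y":1.4,"z":0,"turn":0}]'
python3 -m crank '[{"x":0,"y":1.2,"z":0,"turn":0},{"x":0,"y":1,"z":0,"turn":0},{"x":0,"y":0.8,"z":0,"turn":0},{"x":0,"y":0.6,"z":0,"turn":0},{"x":0,"y":0.5,"z":0,"turn":0}]'
```

```text
time: 24.45
tool_pos: [0.554, 0.2134, 0.0256]
tool_rot: [-0.0, 0.699, 0.716, -0.002]
contact_force: [-6.6, -2.9, 5.4]
gripper_width: -0.007
grasp_force: 3.5
time: 24.95
tool_pos: [0.5944, 0.2141, 0.0255]
tool_rot: [-0.0, 0.699, 0.716, -0.002]
contact_force: [-6.8, -4.3, 4.8]
gripper_width: -0.001
grasp_force: 3.5
```

```bash
python3 -m crank '[{"x":0,"y":0.3,"z":0,"turn":0},{"x":0,"y":0.3,"z":0,"turn":0},{"x":0,"y":0.2,"z":0,"turn":0},{"x":0,"y":0,"z":0,"turn":0}]'
python3 -m crank '[{"x":0,"y":0.3,"z":0,"turn":0},{"x":0,"y":0.2,"z":0,"turn":0},{"x":0,"y":0,"z":0,"turn":0}]'
```

```text
time: 25.35
tool_pos: [0.6, 0.2142, 0.0254]
tool_rot: [-0.002, 0.699, 0.716, -0.005]
contact_force: [-15.4, -5.9, 10.6]
gripper_width: -0.001
grasp_force: 8.0
time: 25.65
tool_pos: [0.6001, 0.2142, 0.0254]
tool_rot: [-0.006, 0.698, 0.716, -0.01]
contact_force: [-34.4, -8.2, 24.9]
gripper_width: -0.001
grasp_force: 17.8
```

This is the hard stop: 34 N with no further travel. I'll back off, rise and check.

```bash
python3 -m crank '[{"x":0,"y":-0.6,"z":0,"turn":0},{"x":0,"y":-1,"z":0,"turn":0},{"x":0,"y":-2,"z":0,"turn":0},{"x":0,"y":-3,"z":0,"turn":0},{"x":0,"y":-4,"z":0,"turn":0}]'
python3 -m crank '[{"x":0,"y":-4,"z":-1,"turn":0},{"x":0,"y":-2,"z":-4,"turn":0},{"x":0,"y":0,"z":-4,"turn":0},{"x":0,"y":0,"z":-4,"turn":0},{"x":0,"y":0,"z":-4,"turn":0}]'
python3 -m crank '[{"x":0,"y":0,"z":-4,"turn":0},{"x":0,"y":0,"z":0,"turn":0},{"x":0,"y":0,"z":0,"turn":0}]'
python3 - <<'E'
from h import *
p,d=manip.grab_frame("top");m=manip.camera_model("top");c=cloud(m,d)
cv2.imwrite("pics/top2.png",p[:,:,::-1])
M=(d>0)&(c[...,2]>.05)&(c[...,2]<.0635);M[:,:195]=0;M[:,285:]=0;M[:190]=0;M[300:]=0
q=c[M];print(len(q),cv2.minAreaRect(q[:,:2].astype(np.float32)*1000),np.median(q,0))
q=c[236:262,360:415].reshape(-1,3);q=q[(q[:,2]>.052)&(q[:,2]<.08)];print(cv2.minAreaRect(q[:,:2].astype(np.float32)*1000))
E
```

```text
time: 26.15
tool_pos: [0.5036, 0.2134, 0.0269]
tool_rot: [0.001, 0.699, 0.715, 0.002]
contact_force: [-0.3, 0.9, 0.3]
gripper_width: -0.0
grasp_force: 0.0
time: 26.65
tool_pos: [0.4427, 0.212, 0.1983]
tool_rot: [0.001, 0.699, 0.716, 0.001]
contact_force: [0.8, 0.4, 0.2]
gripper_width: 0.0
grasp_force: 0.0
time: 26.95
tool_pos: [0.4435, 0.2121, 0.238]
tool_rot: [0.001, 0.699, 0.716, 0.002]
contact_force: [-0.1, 0.8, -0.8]
gripper_width: 0.0
grasp_force: 0.0
414 ((627.5252075195312, 215.94393920898438), (35.01862335205078, 186.09619140625), 1.251093864440918) [0.62004086 0.21841706 0.05873786]
((485.0617370605469, -223.8081817626953), (31.59735679626465, 117.61011505126953), 12.909461975097656)
```

View pics/top2.png

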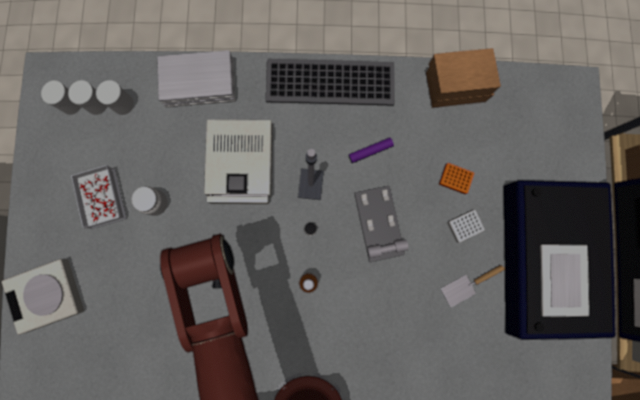

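The tray is still shut more than a second after release: its panel is at (237,199) px, mid x = 0.620, as expected. The waisted roller at (388,248) px and everything else are where they were. Handing in.

```bash
python3 -c "
from plant import manip
print(manip.job_done())"
```

```text
the job is handed in; nothing more can be done
None
```

The job is handed in (no verdict came back): both rollers measured within 1 mm of their cradles before closing, the tray was pushed to its stop and stayed shut, and the waisted roller and everything else look undisturbed.

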